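Kit the overhauled outboard parts

ROBOT

A 6-joint arm with a two-finger parallel gripper is mounted at the origin on the work surface. World frame = base frame: x ahead of the robot, y to its left, z up, the work surface at z = 0. Lengths are in m, angles in rad, forces in N, time in s.
With the tool pointing down it reaches from about 0.325 to 1 m from the base axis. Payload 5.1 kg.
Tool frame: the origin (TCP) lies at the very end of the fingers, on their centre line; the grasp point (between the pads) lies 19 mm behind it (r.pinch_z is the distance from the TCP to the grasp point, in m); z points along the fingers, y is the line along which they close (so a half turn about z gives the same grasp; the last joint's range is limited). The gripper opens to 85 mm and grips with 20 to 120 N. Pads are 22 mm wide; open, the fingers measure 114 mm over their backs; the gripper's body (76 mm by 85 mm) begins 54 mm behind the grasp point. The pads swing forward as they close: fully open they stand 13 mm farther back than shut.
Start: joints at [1.193, 0.124, 1.65, -0, 1.367, -0.083], TCP at [0.189, 0.622, 0.206] pointing down, gripper open.
Joint ranges: [-2.61, 2.61], [-1.02, 2.33], [0.03, 2.71], [-1.35, 4.49], [0.32, 2.68], [-2.91, 2.91]. Speed limits (rad/s): [2.57, 2.57, 3.14, 3.14, 3.14, 3.14].

INTERFACE

Orientations are given as a unit quaternion [x, y, z, w].
In Python, from cell import r gives the robot as it stands. Calls block until the motion is done:
- r.reach(position, orientation): joint-space move of the TCP to a pose.
- r.move_l(position, rot=None, feed=0.15, f_stop=None): straight line of the TCP; rot=None keeps the orientation; feed is the mean speed in m/s. With f_stop (N) it stops when the force on the tool has changed by that much, and returns True; else False.
- r.goto_joints(angles): joint-space move.
- r.open_gripper() and r.gripper_close(force=None): open the fingers fully, or close them until they stop; force is the grip in N (None keeps the last).
- r.wait(seconds).
- r.solve_ik(position, orientation): joint angles nearest the present ones, or None.
- r.state(): the state.
- r.capture(name): name is "scene" or "top" or "wrist"; returns a dict with "pixels" (480x640x3 uint8, red, green, blue), "fx", "fy", "cx", "cy" (pixels), "rvec" (rotation vector, rad) and "tvec" (3), from world to camera coordinates, as OpenCV has them. Camera axes: x right, y down, z forward; pixel columns grow to the right and rows downward; lengths in m; the calibration is good to about 2 mm. A picture is of the moment at which its call begins. There is no depth.
A pose or a line that the arm cannot do raises r.PlanningError and nothing moves.
- r.job_done(): hands the job in; it is judged then, once.
The state is a dict: "t": time; "q": joint angles; "joint_velocities": joint speeds; "effort": joint torques, N m; "ee_pos": TCP position; "tcp_rot": TCP orientation; "wrist_force": force on the tool from outside, world axes, zero at the start; "ft_torque": the same for the moment, N m; "opening": finger opening in m; "grip_force": force on a finger pad.
Only numpy, scipy, OpenCV 4.12 (cv2) and the standard library are available. Lean on these libraries where they do the work, as an engineer would, in place of code of your own. Each camera call takes 0.05 s, during which the arm holds its last target. There are 200 camera calls.

TASK

The overhauled outboard-engine parts (piston, ignition coil, brass propeller nut and white thermostat cover) lie about on the bench. Put each one into the kitting tray whose raised rim has its shape, right way up as it stands now and flat on the tray's floor inside the rim. Set the parts down rather than dropping them, and leave the grease tin and the spray can where they stand.

Things in the scene. Friction and masses are not known exactly. Their poses are not given: they have to be found in the camera images.
- piston: Aluminium piston standing upright, crown up: a cylinder 50 mm in diameter and 50 mm high with two ring grooves near the top and a dark pin hole low on its sides. About 220 g. Origin: centre of its underside; z up.
- coil: Ignition coil: a black block 60 mm (x) by 36 mm (y) by 34 mm high, with a red terminal 18 mm in diameter on its top towards +x and a copper tab towards -x, 44 mm high over all. About 280 g. Origin: centre of its underside; x along its length, z up.
- nut: Brass castle nut lying flat: hexagonal, 46 mm across flats (53 mm across corners), hexagon 28 mm high with a round slotted collar 40 mm in diameter up to 34 mm. About 240 g. Origin: centre of its underside; y is square to one pair of flats (x points to a corner), z up.
- cover: White thermostat cover: a three-eared flange 9 mm thick (each ear's rim reaches 37 mm from the centre, with a dark bolt) with a round neck 30 mm in diameter rising from its middle to 45 mm above the underside: grip it by the neck. About 200 g. Origin: centre of its underside; x points to one ear, the others at 120 degrees either way; z up.
- round_tray: Fixed tray: dark disc, 108 mm across, 4 mm thick, with a raised blue round rim (5 mm thick, top 12 mm above the bench) around a well: a circle 66 mm in diameter. Origin: disc centre on the bench (well floor at z = 4 mm), z up. Place of the piston.
- rect_tray: Fixed tray: dark disc, 108 mm across, 4 mm thick, with a raised orange rectangular rim (5 mm thick, top 12 mm above the bench) around a well: 76 mm (x) by 52 mm (y). Origin: disc centre on the bench (well floor at z = 4 mm), z up. Place of the ignition coil: its length along the tray's x, either way round.
- hex_tray: Fixed tray: dark disc, 108 mm across, 4 mm thick, with a raised red hexagonal rim (5 mm thick, top 12 mm above the bench) around a well: a hexagon 62 mm across flats, a corner on the tray's x, flats square to its y. Origin: disc centre on the bench (well floor at z = 4 mm), z up. Place of the nut.
- tri_tray: Fixed tray: dark disc, 108 mm across, 4 mm thick, with a raised green triangular rim (5 mm thick, top 12 mm above the bench) around a well: a triangle, sides 32 mm from the centre, corners cut off 45 mm from it, one on +x. Origin: disc centre on the bench (well floor at z = 4 mm), z up. For the cover: an ear to each corner, any of three ways round; turned 60 degrees it catches on the rim.
- tin: Bystander: a low all-yellow grease tin, 50 mm in diameter, 42 mm high, loose, in the midst of the work; to be left alone. Origin: centre of its underside.
- spray: Bystander: a red spray can with a white cap, 52 mm in diameter, 140 mm high, loose, standing at the robot's right; to be left alone. Origin: centre of its underside.

How it is judged:
At the end, for the whole second after the job is handed in: Each part within 12 mm of the centre of its own tray (piston round, coil rectangular, nut hexagonal, cover triangular), right way up, flat on the floor (underside under 6.5 mm above the bench, lean under 0.08 rad), released, at rest; tin and can upright, within 20 mm of their start (horizontal distance between piston and round_tray below 0.012 m and z of piston in the frame of round_tray below 0.0065 m and angle between each of piston, coil, nut, cover's own z axis and vertical below 0.08 rad and linear speed of each of piston, coil, nut, cover below 0.02 m/s and contact force between each of piston, coil, nut, cover and the fingers below 0.1 N and horizontal distance between coil and rect_tray below 0.012 m and z of coil in the frame of rect_tray below 0.0065 m and horizontal distance between nut and hex_tray below 0.012 m and z of nut in the frame of hex_tray below 0.0065 m and horizontal distance between cover and tri_tray below 0.012 m and z of cover in the frame of tri_tray below 0.0065 m and distance of each of tin, spray from where it was at the start of the episode below 0.02 m and angle between each of tin, spray's own z axis and vertical below 0.1 rad); the robot touches nothing.
It fails at once if the grease tin is pushed more than 20 mm from where it stood (distance of tin from where it was at the start of the episode above 0.02 m).
It fails at once if the spray can is pushed more than 20 mm from where it stood (distance of spray from where it was at the start of the episode above 0.02 m).
It fails at once if an engine part is dropped or thrown (moves faster than 0.8 m/s while the fingers do not hold it: a free fall of over 30 mm) ((linear speed of piston above 0.8 m/s and contact force between piston and the fingers below 0.05 N) or (linear speed of coil above 0.8 m/s and contact force between coil and the fingers below 0.05 N) or (linear speed of nut above 0.8 m/s and contact force between nut and the fingers below 0.05 N) or (linear speed of cover above 0.8 m/s and contact force between cover and the fingers below 0.05 N)).
It also fails if it takes over 122 s, if anything falls off the work surface, if the arm or the gripper's body presses on something with over 40 N, if the wrist force passes 120 N, or if a joint passes its speed limit or range.

## Working session

There is one attempt and no reset: what is moved stays moved. The work goes in short steps, each a Python script; the robot and the scene stay as the last script left them, time stands still between calls to the robot, and variables do not carry over. Pictures are saved under pics/ and viewed, at most 14 in all, crops included, and the job is handed in when it is done.

```bash
ls; mkdir -p pics
cat > h.py <<'E'
import numpy as np, cv2
from cell import r
def cap(n,f=None):
    c=r.capture(n)
    if f: cv2.imwrite('pics/'+f,cv2.cvtColor(c['pixels'],cv2.COLOR_RGB2BGR))
    return c
def ray(c,uv,z):
    R=cv2.Rodrigues(np.array(c['rvec'],float))[0];t=np.array(c['tvec'],float).ravel()
    o=-R.T@t
    uv=np.atleast_2d(uv).astype(float)
    d=np.c_[(uv[:,0]-c['cx'])/c['fx'],(uv[:,1]-c['cy'])/c['fy'],np.ones(len(uv))]@R
    return o+d*((z-o[2])/d[:,2])[:,None]
E
python3 - <<'E'
from h import *
for n in('top','scene','wrist'):
    c=cap(n,n+'0.png'); R=cv2.Rodrigues(np.array(c['rvec'],float))[0]
    print(n,c['fx'],-R.T@np.array(c['tvec']).ravel(),R.round(2).tolist())
print(r.state()['t'],r.state()['tcp_rot'])
E
```

```text
pics
top 487.8658126415657 [ 0.29119387 -0.04453742  1.05301762] [[-0.02, -1.0, -0.01], [-0.98, 0.02, -0.2], [0.2, 0.0, -0.98]]
scene 567.2470750353548 [ 1.66621612 -0.01277162  0.89674319] [[-0.03, 1.0, 0.01], [0.6, 0.03, -0.8], [-0.8, -0.02, -0.6]]
wrist 424.4625503325206 [0.1107925  0.64568322 0.3731599 ] [[0.29, 0.96, -0.0], [0.91, -0.27, 0.32], [0.31, -0.1, -0.95]]
0.15 [ 1.46868426e-01  9.89155708e-01 -7.84290090e-04 -1.90057761e-04]
```

View pics/top0.png

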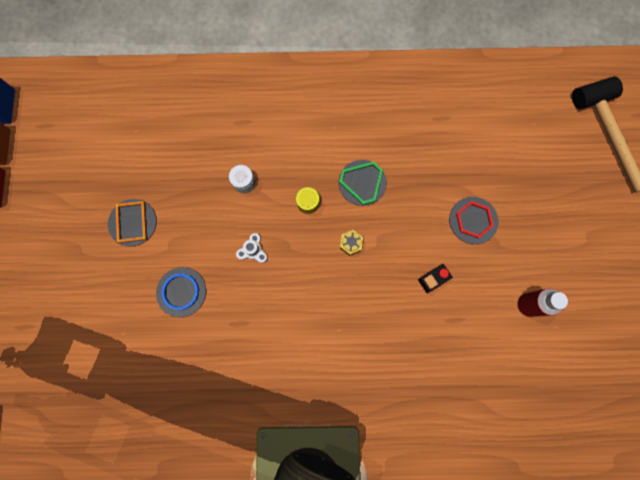

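View pics/scene0.png

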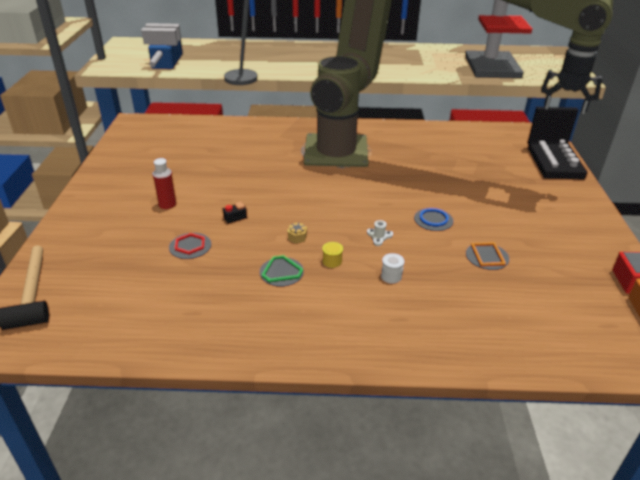

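The top view shows everything: piston (241,178), cover (251,248), nut (351,242), coil (435,278), tin (308,200), spray can (543,302). The trays are rectangular (132,222), round (181,292), triangular (362,182) and hexagonal (474,220). Next I'll measure them.

```bash
cat > meas.py <<'E'
from h import *
c=cap('top'); im=c['pixels']; hsv=cv2.cvtColor(im,cv2.COLOR_RGB2HSV).astype(int)
H,S,V=hsv[...,0],hsv[...,1],hsv[...,2]
yy,xx=np.mgrid[:480,:640]
def near(u,v,rad): return (xx-u)**2+(yy-v)**2<rad**2
def contour(m):
    cs,_=cv2.findContours(m.astype(np.uint8),cv2.RETR_EXTERNAL,cv2.CHAIN_APPROX_NONE)
    return max(cs,key=cv2.contourArea)[:,0,:]
def sym(P,n):  # corner direction by n-fold harmonic of the radius
    p=P-P.mean(0); a=np.arctan2(p[:,1],p[:,0]); rr=np.hypot(*p.T)
    return np.angle(((rr-rr.mean())*np.exp(1j*n*a)).sum())/n
for n,(u,v),m in [('rect',(132,222),(S>150)&(H>8)&(H<22)),('round',(181,292),(S>120)&(H>95)&(H<130)),
    ('hex',(474,220),(S>150)&((H<6)|(H>172))),('tri',(362,182),(S>120)&(H>45)&(H<85))]:
    m=m&near(u,v,22); ct=cv2.convexHull(contour(m))[:,0,:]
    full=np.zeros(im.shape[:2],np.uint8); cv2.fillConvexPoly(full,ct,1)
    P=ray(c,np.argwhere(full)[:,::-1],.012)[:,:2].astype(np.float32)
    cc=P.mean(0); E=ray(c,contour(full),.012)[:,:2].astype(np.float32)
    ang={'rect':2,'round':1,'hex':6,'tri':3}[n]
    print(n,cc.round(4),'ang',np.degrees(sym(E,ang)).round(1),cv2.minAreaRect(E))
# parts
def blob(n,u,v,rad,m,z):
    ct=contour(m&near(u,v,rad)); (x,y),rd=cv2.minEnclosingCircle(ct); f=np.zeros(im.shape[:2],np.uint8);cv2.fillPoly(f,[ct],1)
    P=ray(c,np.argwhere(f)[:,::-1],z)[:,:2].astype(np.float32); E=ray(c,ct,z)[:,:2].astype(np.float32)
    print(n,P.mean(0).round(4),len(P),'px',(x,y),rd,cv2.minAreaRect(E)); return E
blob('tin',308,200,18,(H>24)&(H<34)&(S>150),.042)
blob('piston',241,178,20,(S<60)&(V>190),.05)
blob('cover',251,248,24,(S<80)&(V>110),.009)
blob('coil',435,278,24,(V<60),.034)
blob('red',445,273,12,(S>150)&((H<6)|(H>172))&(V>120),.044)
blob('nut',351,242,20,(H>17)&(H<40)&(V>60),.02)
blob('cap',559,302,20,(S<60)&(V>150),.14)
k=lambda u,v:cv2.resize(im[v-24:v+24,u-32:u+32],(400,300),interpolation=cv2.INTER_CUBIC)
cv2.imwrite('pics/c1.png',cv2.cvtColor(np.vstack([np.hstack([k(251,248),k(351,242)]),np.hstack([k(435,278),k(241,178)])]),cv2.COLOR_RGB2BGR))
E
python3 meas.py
```

```text
rect [0.5385 0.3829] ang 9.3 ((0.5392402410507202, 0.38248756527900696), (0.08889902383089066, 0.06566907465457916), 3.9189648628234863)
round [0.384  0.2686] ang 54.8 ((0.3838534355163574, 0.26830434799194336), (0.07786934822797775, 0.07440383732318878), 89.08570861816406)
hex [ 0.5307 -0.3702] ang 7.6 ((0.5307679772377014, -0.3700287342071533), (0.07313357293605804, 0.08090989291667938), 38.46397399902344)
tri [ 0.6214 -0.1283] ang -46.0 ((0.6250653862953186, -0.13292235136032104), (0.09587536752223969, 0.08588565140962601), 42.628231048583984)
tin [ 0.5753 -0.0064] 433 px (307.31982421875, 198.73423767089844) 11.808321952819824 ((0.5753958225250244, -0.006007209420204163), (0.05062505602836609, 0.049131736159324646), 24.92364501953125)
piston [0.6272 0.1378] 402 px (239.84210205078125, 175.6842041015625) 11.47631549835205 ((0.627408504486084, 0.13773712515830994), (0.047845080494880676, 0.04729098454117775), 88.96957397460938)
cover [0.4729 0.1159] 537 px (252.0414581298828, 249.55958557128906) 17.286134719848633 ((0.47885778546333313, 0.11474522948265076), (0.06712120026350021, 0.062048133462667465), 80.48042297363281)
coil [ 0.3986 -0.2666] 399 px (435.0, 278.5) 16.19423484802246 ((0.40128177404403687, -0.2708810567855835), (0.03411051630973816, 0.06273534148931503), 31.153810501098633)
red [ 0.4105 -0.288 ] 70 px (443.66278076171875, 272.7325439453125) 4.670558452606201 ((0.41013360023498535, -0.28761228919029236), (0.018830114975571632, 0.016659872606396675), 89.04928588867188)
nut [ 0.4835 -0.099 ] 436 px (351.1956481933594, 241.8913116455078) 12.306260108947754 ((0.48335111141204834, -0.09884259104728699), (0.047339677810668945, 0.05271311104297638), 88.21400451660156)
cap [ 0.3447 -0.4745] 231 px (558.5, 300.5) 8.860122680664062 ((0.345139741897583, -0.4746933877468109), (0.029846716672182083, 0.030059034004807472), 41.474342346191406)
```

View pics/c1.png

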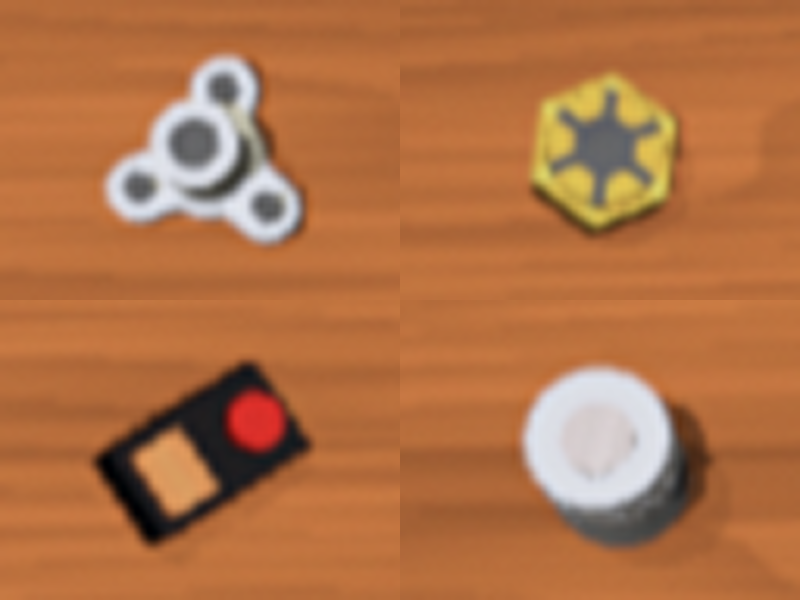

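View pics/wrist0.png

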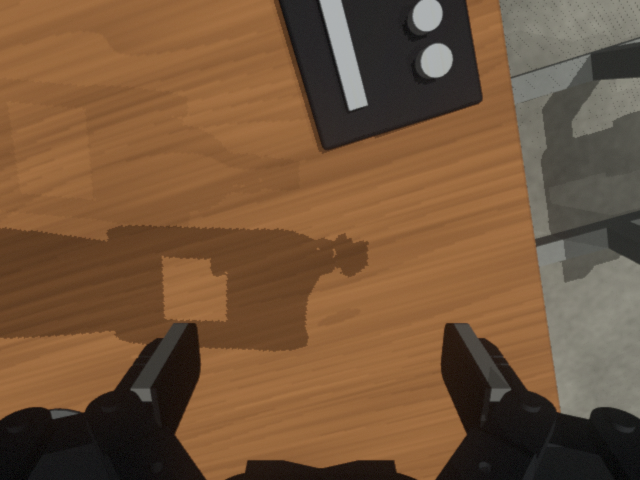

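```bash
cat > job.py <<'E'
from h import *
import itertools
from scipy.spatial.transform import Rotation as Ro
def quat(phi):
    y=np.array([np.cos(phi),np.sin(phi),0]); z=np.array([0,0,-1.])
    return Ro.from_matrix(np.c_[np.cross(y,z),y,z]).as_quat()
def plan(p,t,picks,delta,sym,h,zc=.18):
    """picks: candidate closing directions; place = pick+delta+k*sym"""
    best=None
    for a in picks:
        qa=[r.solve_ik([*p,z],quat(a)) for z in (zc,h)]
        if any(x is None for x in qa): continue
        for k in range(int(round(2*np.pi/sym))):
            b=a+delta+k*sym
            qb=[r.solve_ik([*t,z],quat(b)) for z in (zc,h+.004)]
            if any(x is None for x in qb): continue
            cost=abs(qa[0][5]-qb[0][5])+.3*max(abs(qa[0][5]),abs(qb[0][5]))
            if best is None or cost<best[0]: best=(cost,a,b)
    return best
def pick(p,a,h,zc=.18,force=50):
    r.reach([*p,zc],quat(a)); r.move_l([*p,h+.03],feed=.2); r.move_l([*p,h],feed=.08)
    r.gripper_close(force); s=r.state(); print('grip',s['opening'],s['grip_force'],s['t'])
    r.move_l([*p,zc],feed=.15)
    s=r.state(); print('lift',s['opening'],s['grip_force'],s['wrist_force'])
def place(t,b,h,zc=.18):
    r.reach([*t,zc],quat(b)); r.move_l([*t,h+.022],feed=.15)
    print('touch',r.move_l([*t,h+.002],feed=.03,f_stop=6),r.state()['ee_pos'])
    r.open_gripper(); r.move_l([*t,h+.06],feed=.1); r.move_l([*t,zc],feed=.25); print(r.state()['t'])
D=np.radians
T=dict(round=(.384,.2686),rect=(.539,.3827),hex=(.5307,-.3702),tri=(.6214,-.1283))
E
python3 - <<'E'
from job import *
c=cap('top')
px=lambda u,v,x,y:[u-32+(x+.5)/6.25-.5,v-24+(y+.5)/6.25-.5]
b=ray(c,[px(251,248,*q) for q in((224,88),(139,186),(268,206))],.012)[:,:2]
d=b-b.mean(0); print('cover',b.mean(0),np.degrees(np.arctan2(d[:,1],d[:,0])),ray(c,px(251,248,196,145),.045))
e=ray(c,[px(435,278,252,62),px(435,278,312,142)],.034)[:,:2]; m=e.mean(0); w=e[1]-e[0]
print('coil',e,np.degrees(np.arctan2(*w[::-1])),m-.03*np.array([.515,-.857]))
n=ray(c,[px(351,242,*q) for q in((212,72),(275,117),(206,147))],.028)[:,:2]
print('nut',n[2],np.degrees(np.arctan2(*(n[:2]-n[2]).T[::-1])))
c2=ray(c,px(351,242,206,147),.034);print(c2)
p=(.6272,.1378);t=T['round'];h=.014
bst=plan(p,t,np.radians(np.arange(0,180,15)),0,D(15),h);print(bst)
pick(p,bst[1],h); place(t,bst[2],h)
cap('wrist','w1.png');cap('top','t1.png')
E
```

```text
cover [0.47258017 0.11503668] [  -9.93159182  109.63392606 -129.33845407] [[0.471966   0.11486544 0.045     ]]
coil [[ 0.4313594  -0.28994401]
 [ 0.40406669 -0.30825317]] -146.14453303164169 [ 0.40226305 -0.27338859]
nut [ 0.48365595 -0.09962739] [ -6.03335144 -67.19493621]
[[ 0.48252936 -0.09930492  0.034     ]]
(np.float64(0.1399704533158404), np.float64(0.2617993877991494), np.float64(0.5235987755982988))
grip 0.047176980956128815 52.00851380825043 4.3833
lift 0.04711372378794117 51.711026430130005 [-0.36058709 -0.07772702 -3.17712892]
touch True [0.38377586 0.26852603 0.01907136]
10.125
```

View pics/w1.png

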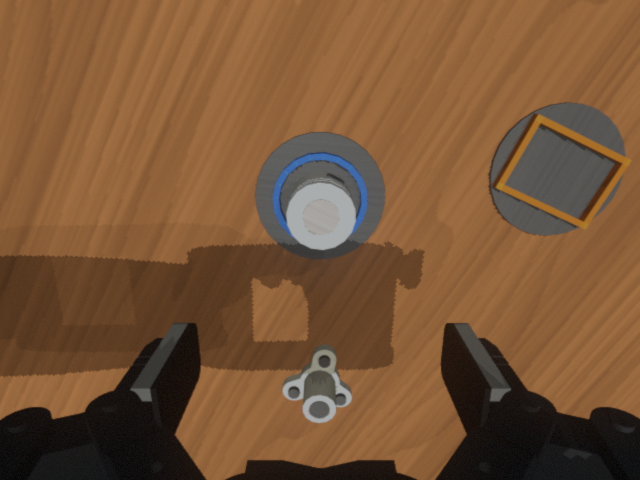

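The piston sits upright in the blue-rimmed well at (320,205). Next come the nut, cover and coil.

```bash
python3 - <<'E'
from job import *
for p,t,pk,de,sy,h in [
 ((.4725,.115),T['tri'],D(np.arange(0,180,15)),D(-46+9.9),D(120),.016),
 ((.4835,-.0993),T['hex'],D(23.5+60*np.arange(6)),D(14.1),D(60),.011),
 ((.402,-.273),T['rect'],D(np.array([32,212])),D(62),D(180),.013)]:
    b=plan(p,t,pk,de,sy,h); print(b); pick(p,b[1],h)
    if r.state()['opening']<.02: print('missed'); break
    place(t,b[2],h)
    cap('wrist','w2_%d.png'%(t[1]*1000))
c=cap('top','t2.png')
E
python3 -c "
import cv2,numpy as np
f=lambda s:cv2.resize(cv2.imread('pics/w2_%s.png'%s),(400,300),interpolation=cv2.INTER_AREA)
t=cv2.resize(cv2.imread('pics/t2.png'),(400,300),interpolation=cv2.INTER_AREA)
cv2.imwrite('pics/m2.png',np.vstack([np.hstack([f(-128),f(-370)]),np.hstack([f(382),t])]))"
```

```text
(np.float64(0.2536317102086915), np.float64(0.2617993877991494), np.float64(-0.36826447217080355))
grip 0.025880421068537936 48.91136348247528 12.9167
lift 0.025749062971609886 49.26187992095947 [-0.20235306 -0.32615573 -2.09769012]
touch True [ 0.62110366 -0.12826119  0.02076539]
18.8167
(np.float64(0.6369055534310957), np.float64(0.41015237421866746), np.float64(5.892231554732856))
grip -6.450692534872696e-05 0.0 21.7917
lift 1.9262407487313372e-05 0.0 [-0.73798774  0.84441859  0.02901319]
missed[ WARN:0@0.034] global loadsave.cpp:275 findDecoder imread_('pics/w2_-370.png'): can't open/read file: check file path/integrity
Traceback (most recent call last):
cv2.error: OpenCV(4.12.0) /io/opencv/modules/imgproc/src/resize.cpp:4208: error: (-215:Assertion failed) !ssize.empty() in function 'resize'
```

Run:
```python
from job import *
r.open_gripper(); print(r.state()['ee_pos'])
a=cap('wrist')['pixels']; cv2.imwrite('pics/x.png',a)
f=lambda i:cv2.resize(i,(400,300),interpolation=cv2.INTER_AREA)
B=lambda a:cv2.cvtColor(a,cv2.COLOR_RGB2BGR)
t=B(cap('top')['pixels'])
cv2.imwrite('pics/m3.png',np.vstack([np.hstack([f(cv2.imread('pics/w2_-128.png')),f(B(a))]),f(t[100:340,160:480]).repeat(1,0) if 0 else np.hstack([f(t),cv2.resize(t[200:290,290:410],(400,300))])]))
```

```text
[ 0.48351665 -0.09930269  0.18004395]
```

View pics/m3.png

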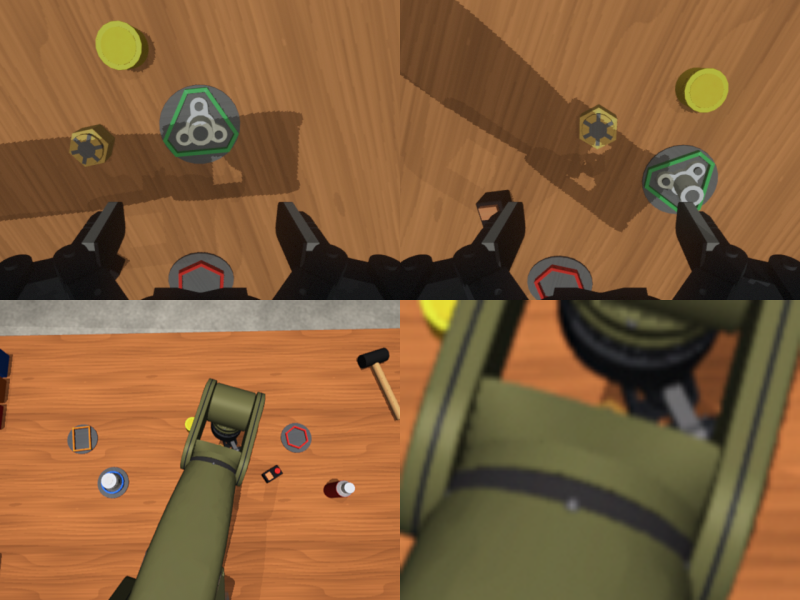

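The cover sits correctly in the triangular rim. The nut stayed upright near (317,205) in the wrist view, because the pads slid over its top. I'll locate it again from here and grip it lower.

```bash
cat > nut.py <<'E'
from job import *
c=cap('wrist'); im=c['pixels']; hsv=cv2.cvtColor(im,cv2.COLOR_RGB2HSV)
g=cv2.inRange(hsv,(18,100,50),(33,255,255)); yy,xx=np.mgrid[:480,:640]
g[(xx-317)**2+(yy-205)**2>50**2]=0
ct=max(cv2.findContours(g,0,1)[0],key=cv2.contourArea)
hull=cv2.convexHull(ct); f=np.zeros_like(g); cv2.fillConvexPoly(f,hull,255)
star=cv2.morphologyEx(f&cv2.inRange(hsv,(0,0,0),(179,110,130)),cv2.MORPH_OPEN,np.ones((5,5)))
s=cv2.moments(star,True); sp=[s['m10']/s['m00'],s['m01']/s['m00']]
print('star',sp,s['m00'],ray(c,sp,.034),ray(c,sp,.028))
ap=cv2.approxPolyDP(hull,4,True)[:,0]; print(ap.tolist()); print(ray(c,ap,.02)[:,:2].round(4).tolist())
k=im[145:265,237:397].copy(); cv2.imwrite('pics/n%.0f.png'%r.state()['t'],cv2.cvtColor(cv2.resize(k,(800,600),interpolation=cv2.INTER_CUBIC),cv2.COLOR_RGB2BGR))
E
python3 nut.py; ls pics/n*
```

```text
star [316.18840579710144, 207.37584541062802] 1035.0 [[ 0.48108555 -0.09837303  0.034     ]] [[ 0.48164857 -0.09979957  0.028     ]]
[[319, 168], [344, 184], [345, 223], [314, 238], [287, 221], [287, 192], [292, 181]]
[[0.472, -0.0721], [0.4949, -0.0757], [0.5088, -0.1043], [0.491, -0.126], [0.4653, -0.1214], [0.4564, -0.0994], [0.4567, -0.0898]]
pics/n24.png
```

View pics/n24.png

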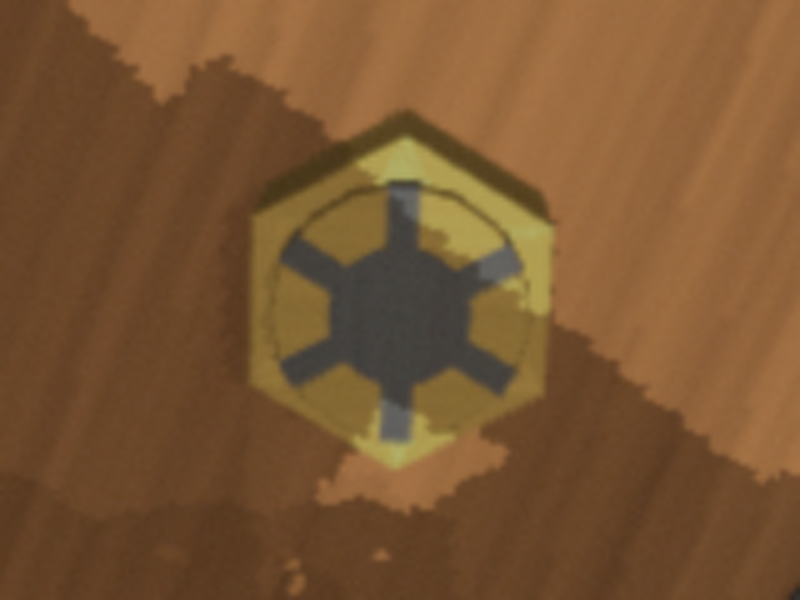

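The nut is unturned: its hexagon corners are at crop (405,137) and (397,470), and the side flats face the pads. So the grip was simply too high. I'll regrip it lower.

Run:
```python
from job import *
c=cap('wrist')
q=np.array([(405,137),(552,228),(545,398),(397,470),(250,385),(252,215)])/5+[237,145]
P=ray(c,q,.028)[:,:2]; m=P.mean(0); d=P-m
A=np.degrees(np.angle(np.exp(6j*np.arctan2(d[:,1],d[:,0])).sum()))/6
print(m,A,np.hypot(*d.T))
h=.003
b=plan(m,T['hex'],D(A+30+60*np.arange(6)),D(7.6-A),D(60),h); print(b)
pick(m,b[1],h)
print(r.state()['ee_pos'])
```

```text
[ 0.48198642 -0.0989172 ] -8.505258259626471 [0.02656375 0.02648424 0.0270667  0.02659797 0.02673741 0.02694737]
(np.float64(0.5916716383990869), np.float64(0.3751540152353742), np.float64(5.892231554732856))
grip 0.03657623344755974 49.378861784935 26.2833
lift 0.03620985981117551 50.20121991634369 [-0.37797093  0.78167604 -2.43413957]
[ 0.4811816  -0.09867264  0.17853471]
```

Run:
```python
from job import *
print(r.state()['wrist_force'],r.state()['opening'])
cap('wrist','w4.png')
s=cap('scene')['pixels'][200:300,230:370]
cv2.imwrite('pics/s4.png',cv2.cvtColor(cv2.resize(s,(700,500),interpolation=cv2.INTER_CUBIC),cv2.COLOR_RGB2BGR))
a=cv2.imread('pics/w4.png')[250:480,100:540]
cv2.imwrite('pics/m4.png',np.vstack([cv2.resize(a,(700,366)),cv2.resize(cv2.imread('pics/s4.png')[:,:],(326,233)).copy()@np.eye(3) if 0 else cv2.copyMakeBorder(cv2.resize(cv2.imread('pics/s4.png'),(322,230)),0,0,0,378,cv2.BORDER_CONSTANT)]))
```

```text
[-0.37797093  0.78167604 -2.43413957] 0.03620985981117551
```

View pics/m4.png

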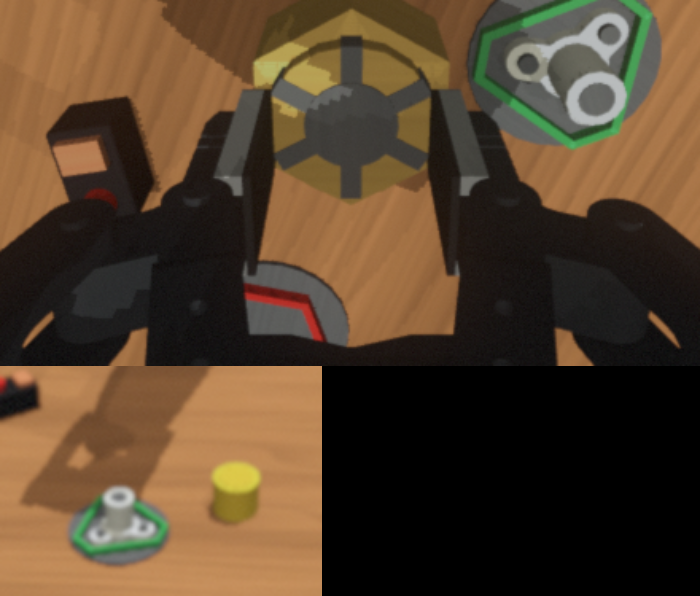

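Run:
```python
from job import *
c=cap('wrist'); s=r.state()
R=cv2.Rodrigues(np.array(c['rvec'],float))[0];t=np.array(c['tvec']).ravel(); o=-R.T@t
print('cam',o,'ee',s['ee_pos'],Ro.from_quat(s['tcp_rot']).as_matrix().round(3).tolist())
uv=[321,328.6]
for dep in(.165,.175,.185):
    p=np.array([(uv[0]-c['cx'])/c['fx'],(uv[1]-c['cy'])/c['fy'],1])*dep
    w=R.T@(p-t); print(dep,w,'tool',Ro.from_quat(s['tcp_rot']).inv().apply(w-s['ee_pos']))
```

```text
cam [ 0.4524051  -0.02201176  0.34722356] ee [ 0.48137568 -0.09872866  0.17878122] [[-0.366, 0.93, -0.002], [0.93, 0.366, 0.001], [0.001, -0.002, -1.0]]
0.165 [ 0.48387507 -0.10134094  0.20190125] tool [-0.00331461  0.00132962 -0.02312687]
0.175 [ 0.48578234 -0.10614877  0.19309384] tool [-0.008499   0.0013576 -0.0143266]
0.185 [ 0.48768961 -0.1109566   0.18428643] tool [-0.0136834   0.00138559 -0.00552634]
```

Run:
```python
from job import *
b=5.892231554732856
tx=Ro.from_quat(quat(b)).as_matrix()[:,0][:2]
t=np.array(T['hex'])+.005*tx
r.reach([*t,.18],quat(b)); print(r.state()['opening'])
r.move_l([*t,.05],feed=.1)
print(r.state()['opening'],r.state()['wrist_force'])
print(r.move_l([*t,.006],feed=.02,f_stop=4),r.state()['ee_pos'],r.state()['wrist_force'],r.state()['opening'])
cap('wrist','w5.png')
```

```text
0.03635480178982177
0.036463592038520294 [-1.32218103  0.08372772 -2.39447242]
True [ 0.53260823 -0.36559191  0.00801612] [-0.6273661   0.65437182  4.96310997] 0.036637095386013535
```

View pics/w5.png

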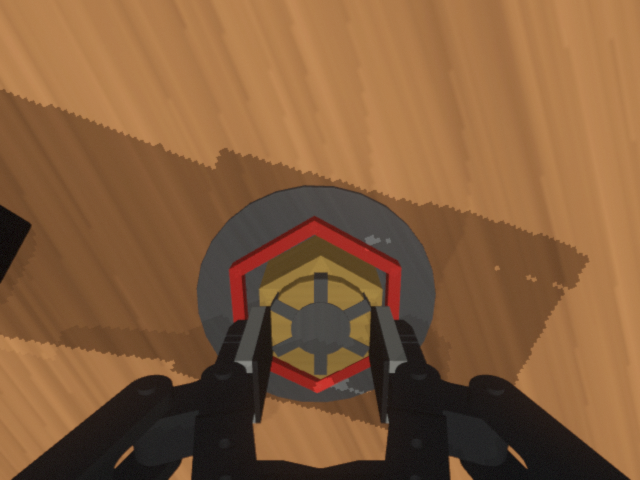

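The nut touched the floor at TCP z = 8 mm, with its collar at (320,325) inside the red rim. I'll release it, look, then take the coil with a low grip.

Run:
```python
from job import *
p=r.state()['ee_pos']
r.open_gripper(); r.move_l([p[0],p[1],.07],feed=.1); r.move_l([p[0],p[1],.18],feed=.25)
c=cap('wrist','w6.png'); print(c['pixels'].shape)
p=(.402,-.273);h=.001
b=plan(p,T['rect'],D(np.array([32,212])),D(62),D(180),h); print(b)
r.reach([*p,.18],quat(b[1])); cap('wrist','w7.png'); print(r.state()['t'])
f=lambda s:cv2.resize(cv2.imread('pics/%s.png'%s),(400,300),interpolation=cv2.INTER_AREA)
cv2.imwrite('pics/m6.png',np.hstack([f('w6'),f('w7')]))
```

```text
(480, 640, 3)
(np.float64(0.5409120635386196), np.float64(0.5585053606381855), np.float64(1.6406094968746698))
35.175
```

View pics/m6.png

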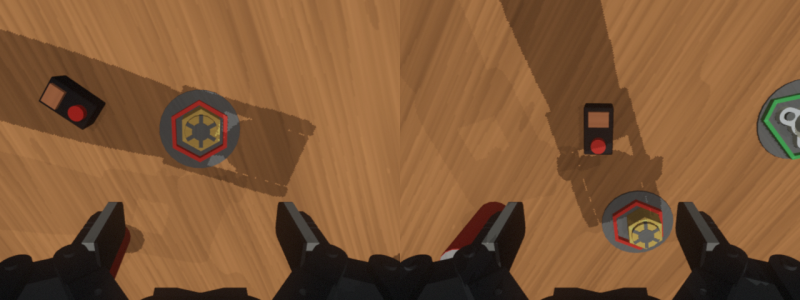

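The nut lies in the hexagonal rim at (201,130) in the left frame. The coil at (598,130) in the right frame is square to the gripper, so I'll pick it.

Run:
```python
from job import *
p=(.402,-.273);h=.001;a,b=0.5585053606381855,1.6406094968746698
pick(p,a,h); s=r.state(); print(s['ee_pos'])
if s['opening']>.02:
    place(T['rect'],b,h); f=cap('wrist','w8.png')
else: cap('wrist','w8.png')
cap('top','t8.png')
g=lambda s:cv2.resize(cv2.imread('pics/%s.png'%s),(400,300),interpolation=cv2.INTER_AREA)
cv2.imwrite('pics/m8.png',np.hstack([g('w8'),g('t8')]))
```

```text
grip 0.034081854990749935 50.53383708000183 37.3667
lift 0.033889093813658275 50.001999735832214 [-0.92130612 -0.10132451 -1.69475718]
[ 0.40134577 -0.27244017  0.1785151 ]
touch True [0.53873337 0.38254726 0.00581449]
44.7583
```

View pics/m8.png

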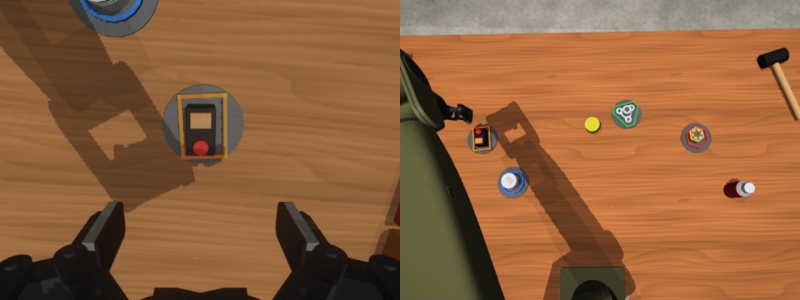

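Run:
```python
from job import *
w=cap('wrist')
# coil from the wrist view: black top + rim
r.goto_joints([1.193,.124,1.65,0,1.367,-.083])
c=cap('top'); im=c['pixels']
k=lambda u,v:cv2.resize(im[v-24:v+24,u-32:u+32],(400,300),interpolation=cv2.INTER_CUBIC)
cv2.imwrite('pics/f.png',cv2.cvtColor(np.vstack([np.hstack([k(132,222),k(181,292)]),np.hstack([k(474,220),k(362,182)])]),cv2.COLOR_RGB2BGR))
hsv=cv2.cvtColor(im,cv2.COLOR_RGB2HSV)
def cen(lo,hi,u,v,rad,z):
    m=cv2.inRange(hsv,lo,hi); z0=np.zeros_like(m); cv2.circle(z0,(u,v),rad,255,-1); m&=z0
    q=cv2.moments(m,True); return ray(c,[q['m10']/q['m00'],q['m01']/q['m00']],z)[0,:2].round(4),q['m00']
print('piston',cen((0,0,170),(179,60,255),181,286,20,.054))
print('nut',cen((0,0,30),(179,110,130),474,217,10,.038))
print('coil black',cen((0,0,0),(179,255,45),132,220,20,.03))
print('tin',cen((24,150,60),(34,255,255),308,200,18,.042),'cap',cen((0,0,150),(179,60,255),559,302,20,.14))
```

```text
piston (array([0.3858, 0.2687]), 466.0)
nut (array([ 0.5349, -0.3639]), 101.0)
coil black (array([0.537, 0.372]), 378.0)
tin (array([ 0.5755, -0.0065]), 444.0) cap (array([ 0.3411, -0.4639]), 401.0)
```

View pics/f.png

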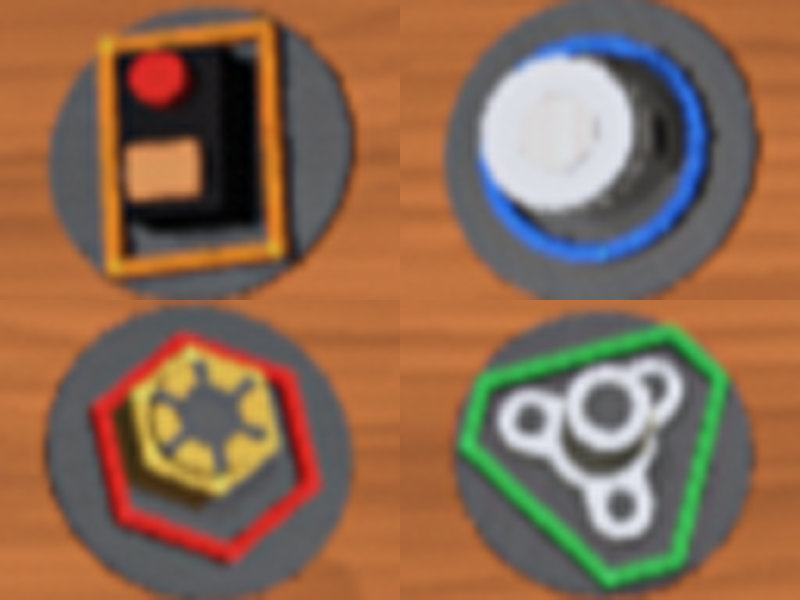

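Run:
```python
from job import *
c=cap('top'); px=lambda u,v,x,y:[u-32+(x+.5)/6.25-.5,v-24+(y+.5)/6.25-.5]
for n,t,q,z in(('nut','hex',px(474,220,208,116),.038),('coil','rect',px(132,222,162,132),.038),('cover','tri',px(362,182,207,105),.049),('piston','round',px(181,292,557,131) if 0 else px(181,292,157,131),.054)):
    w=ray(c,q,z)[0,:2]; print(n,w,(w-T[t])*1000,np.hypot(*(w-T[t]))*1000)
ib=c['pixels']; h0=cv2.imread('pics/top0.png')[...,::-1]
print('spray diff',np.abs(ib[280:320,515:575].astype(int)-h0[280:320,515:575]).max(), r.state()['t'])
```

```text
nut [ 0.53585764 -0.36387623] [5.15763567 6.32377402] 8.160350696883942
coil [0.53888655 0.38390307] [-0.1134502   1.20307376] 1.2084111149722743
cover [ 0.62535488 -0.12643673] [3.95487939 1.86326522] 4.371822073044604
piston [0.38611478 0.26857694] [ 2.11477712 -0.02306173] 2.1149028613993894
spray diff 5 46.575
```

The nut is about 8 mm off centre. That's inside the 12 mm limit but leaves little margin, so I'll regrip it and shift it.

Run:
```python
from job import *
w=np.array([.5359,-.3639]); t=w-[.0050,.0062]; b=5.892231554732856
r.reach([*w,.15],quat(b)); r.move_l([*w,.04],feed=.2)
print(r.move_l([*w,.008],feed=.06,f_stop=8))
r.gripper_close(40); print(r.state()['opening'])
r.move_l([*w,.012],feed=.03); r.move_l([*t,.012],feed=.03)
print(r.move_l([*t,.006],feed=.02,f_stop=4),r.state()['ee_pos'])
r.open_gripper(); r.move_l([*t,.07],feed=.1); r.move_l([*t,.18],feed=.25)
r.goto_joints([1.193,.124,1.65,0,1.367,-.083])
c=cap('top'); im=c['pixels']; k=cv2.resize(im[196:244,442:506],(400,300),interpolation=cv2.INTER_CUBIC)
cv2.imwrite('pics/g.png',cv2.cvtColor(k,cv2.COLOR_RGB2BGR)); print(r.state()['t'])
```

```text
False
0.03676802255705929
True [ 0.53119815 -0.37060117  0.00871797]
58.7167
```

View pics/g.png

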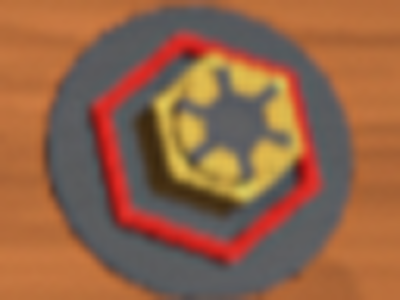

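The nut's collar is now at crop (232,124), about 3 mm off centre after allowing for parallax. It is flat and inside the rim, so I'm handing in.

```bash
python3 -c "
from cell import r
print(r.job_done())"
```

```text
the job is handed in; nothing more can be done
None
```

All four parts are in their own trays, upright and released, each about 1–4 mm off centre in the top camera; the tin and spray can were left where they stood, and the job was handed in at about 59 s (the system returned no verdict).

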